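Fetch the test piece from behind the bottles

TASK

The little glass test piece in its flat case lies on the white stand behind and between two upright things that leave no room for a hand. Stand those two upright in the metal tray for the moment (the third one on the stand is not in the way and can stay where it is), then lay the test piece flat in the middle of the cork pad, and only then stand the two back upright, each on the very seat it was taken from. Do not knock any of the upright things over.

Things in the scene. Friction and masses are not known exactly. Their poses are not given: they have to be found in the camera images.
- metal_bottle_mid (a point): Slim bare-metal bottle with a narrow black cap, 88 mm tall, 90 g, stiff; the point is on its axis, 44 mm above its underside, z up. Straight round body 42 mm wide up to 58 mm above the underside, then a shoulder; cap 26 mm wide from 70 mm to the top.
- jar_mid (a point): Squat white plastic jar with a paper band and a broad ribbed black screw cap, 80 mm tall, 100 g, stiff, closed; the point is on its axis, 40 mm above its underside, z up. Straight round body 50 mm wide up to 58 mm above the underside; cap 48 mm wide from 62 mm to the top.
- cylinder_mid (a point): Glass measuring cylinder with a blue foot, 151 mm tall, 55 g; the point is on its axis, 75.5 mm above its underside, z up. The tube is 21 mm wide all the way from the foot to the top; the foot is 48 mm wide and 6 mm high. Take it by the upper part of the tube.
- test_piece_mid (a point): Glass test piece in a small flat clear case with a dark base, 26 x 44 x 14 mm, 60 g; the point is at its centre, 7 mm above its underside. Its y axis runs along the 44 mm length, x across the 26 mm width, z up.
- stand: White fixed stand, 116 (x) by 256 mm (y), flat top at 10 mm, low back rail (9 mm higher) at x = 51 to 57 mm; origin under its centre, x away from the robot, y left. Three flush flat round seats, 58 mm wide, at x = -18, y = -84, 0, +84 mm, one thing on each, in varying order. Test piece in a flush bay near x = 14, y = -42, its length along x: the things at y = -84 and 0 are in its way.
- tray: Fixed shallow metal tray with a dark floor, the side area, 210 mm (x) by 130 mm (y); origin at the centre of its underside. Inner floor 202 x 122 mm, 4 mm above the worktop, rim 12 mm high and 4 mm thick. It may be at the robot's left or right.
- pad: Fixed square cork pad, 110 x 110 mm, flat top 5 mm above the worktop, a thin dark rectangle drawn round its middle; origin at the centre of its underside. On the other side from the tray.
Not all that is in view belongs to the job. Leave any purple look-alike of the part that bears metal_bottle_mid alone. What is shaped like the part that bears cylinder_mid but green is not meant.

How it is judged:
On the way, in this order (a step that is already met when the one before it is completed fails the run):
1. the two upright things in the way stand released and upright in the tray, the test piece still to be fetched (((x of metal_bottle_mid in the frame of tray between -0.085 and 0.085 m and y of metal_bottle_mid in the frame of tray between -0.045 and 0.045 m and z of metal_bottle_mid in the frame of tray between 0.042 and 0.054 m and angle between metal_bottle_mid's own z axis and vertical below 0.1 rad and contact force between the fingers and metal_bottle below 0.1 N) or (x of metal_bottle_mid in the frame of stand between -0.036 and 0 m and y of metal_bottle_mid in the frame of stand between 0.066 and 0.102 m and z of metal_bottle_mid in the frame of stand between 0.048 and 0.06 m and angle between metal_bottle_mid's own z axis and vertical below 0.1 rad and contact force between the fingers and metal_bottle below 0.1 N)) and ((x of jar_mid in the frame of tray between -0.085 and 0.085 m and y of jar_mid in the frame of tray between -0.045 and 0.045 m and z of jar_mid in the frame of tray between 0.038 and 0.05 m and angle between jar_mid's own z axis and vertical below 0.1 rad and contact force between the fingers and jar below 0.1 N) or (x of jar_mid in the frame of stand between -0.036 and 0 m and y of jar_mid in the frame of stand between 0.066 and 0.102 m and z of jar_mid in the frame of stand between 0.044 and 0.056 m and angle between jar_mid's own z axis and vertical below 0.1 rad and contact force between the fingers and jar below 0.1 N)) and ((x of cylinder_mid in the frame of tray between -0.085 and 0.085 m and y of cylinder_mid in the frame of tray between -0.045 and 0.045 m and z of cylinder_mid in the frame of tray between 0.0735 and 0.0855 m and angle between cylinder_mid's own z axis and vertical below 0.1 rad and contact force between the fingers and cylinder below 0.1 N) or (x of cylinder_mid in the frame of stand between -0.036 and 0 m and y of cylinder_mid in the frame of stand between 0.066 and 0.102 m and z of cylinder_mid in the frame of stand between 0.0795 and 0.0915 m and angle between cylinder_mid's own z axis and vertical below 0.1 rad and contact force between the fingers and cylinder below 0.1 N))), for 0.2 s.
2. the test piece lies released in the middle of the cork pad, the two things still in the tray (all of step 1 and horizontal distance between test_piece_mid and pad below 0.015 m and z of test_piece_mid in the frame of pad between 0.009 and 0.016 m and angle between test_piece_mid's own z axis and vertical below 0.1 rad and contact force between the fingers and test_piece below 0.1 N), for 0.2 s.
At the end, for the whole second after the job is handed in: The test piece lies flat on the cork pad within 15 mm of its centre; the bottle, the jar and the cylinder stand upright (within 0.1 rad) within 15 mm of where each stood at the start; all released and at rest (horizontal distance between test_piece_mid and pad below 0.015 m and z of test_piece_mid in the frame of pad between 0.009 and 0.016 m and angle between each of test_piece_mid, metal_bottle_mid, jar_mid, cylinder_mid's own z axis and vertical below 0.1 rad and contact force between the fingers and test_piece below 0.1 N and linear speed of each of test_piece, metal_bottle, jar, cylinder below 0.02 m/s and distance of each of metal_bottle_mid, jar_mid, cylinder_mid from where it was at the start of the episode below 0.015 m and contact force between the fingers and metal_bottle below 0.1 N and contact force between the fingers and jar below 0.1 N and contact force between the fingers and cylinder below 0.1 N); the robot touches nothing.
It fails at once if the metal bottle is tipped over (angle between metal_bottle_mid's own z axis and vertical above 0.6 rad).
It fails at once if the jar is tipped over (angle between jar_mid's own z axis and vertical above 0.6 rad).
It fails at once if the cylinder is tipped over (angle between cylinder_mid's own z axis and vertical above 0.6 rad).
It also fails if it takes over 134 s, if anything falls off the work surface, if the arm or the gripper's body presses on something with over 40 N, if the wrist force passes 120 N, or if a joint passes its speed limit or range.

ROBOT

A 6-joint arm with a two-finger parallel gripper is mounted at the origin on a cart in front of the work surface, level with it; the furniture and walls round the work are solid. World frame = base frame: x ahead of the robot, y to its left, z up, the work surface at z = 0. Lengths are in m, angles in rad, forces in N, time in s.
With the tool pointing down it reaches from about 0.425 to 0.95 m from the base axis. Payload 3.5 kg.
Tool frame: the origin (TCP) lies at the very end of the fingers, on their centre line; the grasp point (between the pads) lies 19 mm behind it; z points along the fingers, y is the direction in which the jaws open and shut (so a half turn about z gives the same grasp; the last joint's range is limited). The gripper opens to 85 mm and grips with 20 to 120 N. Pads are 22 mm wide; open, the fingers measure 114 mm over their backs; the gripper's body (76 mm by 85 mm) begins 54 mm behind the grasp point. The pads swing forward as they close: fully open they stand 13 mm farther back than shut.
Start: joints at [1.194, 0.286, 1.577, -0, 1.279, -0.15], TCP at [0.152, 0.658, 0.231] pointing down, gripper open.
Joint ranges: [-2.77, 2.77], [-0.9, 2.22], [0.21, 2.48], [-1.53, 4.67], [0.24, 2.81], [-2.84, 2.84]. Speed limits (rad/s): [2.79, 2.79, 3.14, 3.14, 3.14, 3.14].

INTERFACE

Orientations are given as a unit quaternion [x, y, z, w].
In Python, from plant import ctrl, eyes, ticket gives the robot as it stands.
- The arm moves only by the tool send_rows, never from a script. Its arguments are lists of equal length, an entry for each row: "translation": the shift along the tool's x, y, z in units of 30 mm (1.0 is 30 mm), a list of three; "rotation": the turn, a rotation vector about the tool's x, y, z in units of 5 degrees (1.0 is 5 degrees), a list of three; "grip": the finger opening in mm, from 0 to 85.4. A call has 1 to 5 rows; each row shifts and turns the commanded pose from where the row before left it, along the tool's axes as they then stand; what a row does not reach is not made up. A row lasts 1/8 s, in which the tool goes at most 62.5 mm and 10.7 degrees, less where a joint would pass 70% of its speed; a pose out of reach is approached as far as the arm can. A call is refused whole if a number of a shift passes 1 or a number of a turn 1, either way. A call with a gripper value outside its range is refused whole. The fingers move at their own pace and stop on an object; "squeeze" is the grip in N (left out, the last holds). Time passes only in rows, so rows that do not move let the fingers close. It gives the time, the measured TCP pose, the force and the opening at its end, in the units of the state.
- ctrl.get_state(): the state, without advancing time (a new reading comes with each control period).
- eyes.read_camera(name): name is "scene" or "top" or "wrist"; returns a dict with "image" (420x560x3 uint8, blue, green, red), "mtx" (3x3 intrinsics, pixels), "xyz" and "orientation" of the camera in the world; the wrist camera has in their place "hand_eye" (4x4, takes a point from camera to tool coordinates, whose origin is the TCP and whose axes are the flange's). Camera axes: x right, y down, z forward; pixel columns grow to the right and rows downward; lengths in m; the calibration is good to about 2 mm. A picture is of the moment at which its call begins: read the wrist's pose just before it. There is no depth.
- ticket.sign_off(): hands the job in, once; it reports no verdict.
The state is a dict: "time": time; "qpos": joint angles; "dq": joint speeds; "joint_efforts": joint torques, N m; "eef_pos": TCP position; "tcp_rot": TCP orientation; "contact_force": force on the tool from outside, world axes, zero at the start; "wrist_torque": the same for the moment, N m; "opening": opening from 0.0 (shut) to 1.0 (fully open).
Only numpy, scipy, OpenCV 4.12 (cv2) and the standard library are available. Lean on these libraries where they do the work, as an engineer would, in place of code of your own. Each camera call takes 0.05 s, during which the arm holds its last target. There are 200 camera calls.

## Working session

There is one attempt and no reset: what is moved stays moved. The work goes in short steps, Python scripts to look and compute and a tool call to move; the robot and the scene stay as the last step left them, time stands still between calls to the robot, and variables do not carry over. Pictures are saved under pics/ and viewed, about 12 in all and at most 16, crops included, and the job is handed in when it is done.

Besides the shell and the picture viewer there is one more tool, called after "Emit:" as name(argument=value, ...) on one line, values as JSON. send_rows: Moves the arm, as the interface text tells. Its arguments: {"type":"object","properties":{"translation":{"type":"array"},"rotation":{"type":"array"},"grip":{"type":"array"},"squeeze":{"type":"number"}},"required":["translation","rotation","grip"]}

```bash
ls; mkdir -p pics; cat > h.py <<'E'
import numpy as np, cv2
from scipy.spatial.transform import Rotation as R
from plant import ctrl, eyes, ticket
def cam(n):
    s=ctrl.get_state(); c=eyes.read_camera(n)
    if n=="wrist":
        T=np.eye(4);T[:3,:3]=R.from_quat(s["tcp_rot"]).as_matrix();T[:3,3]=s["eef_pos"];T=T@np.array(c["hand_eye"])
        c["C"]=T[:3,3];c["Rm"]=T[:3,:3]
    else:
        c["C"]=np.array(c["xyz"]);c["Rm"]=R.from_quat(c["orientation"]).as_matrix()
    c["mtx"]=np.array(c["mtx"]);return c
def px(c,u,v,z):
    d=c["Rm"]@np.linalg.inv(c["mtx"])@np.array([u,v,1.]);return c["C"]+d*(z-c["C"][2])/d[2]
def proj(c,p):
    q=c["mtx"]@(c["Rm"].T@(np.array(p)-c["C"]));return q[:2]/q[2]
E
python3 - <<'E'
from h import *
import pickle
for n in ["scene","top"]:
    c=cam(n);cv2.imwrite(f"pics/{n}0.png",c["image"]);pickle.dump(c,open(n+".pkl","wb"));print(n,c["C"],c["Rm"].round(3).tolist(),c["mtx"].tolist())
s=ctrl.get_state();print(s)
E
```

```text
pics
scene [0.18581696 0.65040205 0.79969009] [[-0.873, -0.35, 0.34], [-0.488, 0.616, -0.618], [0.007, -0.705, -0.709]] [[380.78990722329576, 0.0, 284.21466698867243], [0.0, 380.78990722329576, 206.99932447927088], [0.0, 0.0, 1.0]]
top [0.36764309 0.00689729 0.97687675] [[-0.009, -0.988, 0.157], [-1.0, 0.008, -0.003], [0.002, -0.157, -0.988]] [[419.3159216119522, 0.0, 282.5362276281707], [0.0, 419.3159216119522, 206.69392124532237], [0.0, 0.0, 1.0]]
{'time': 0.1, 'qpos': array([ 1.19398235e+00,  2.87112092e-01,  1.57801165e+00, -5.43105877e-06,
        1.27860689e+00, -1.49953925e-01]), 'dq': array([ 0.00014686,  0.00034862, -0.00273634,  0.00081607,  0.00098352,
        0.00120169]), 'joint_efforts': array([-3.46223324e-04, -4.07294011e+01, -2.93699867e+01, -1.95802922e-04,
        3.43518135e-03,  6.27875522e-06]), 'eef_pos': array([0.15154407, 0.65716599, 0.23007241]), 'tcp_rot': array([ 1.13186098e-01,  9.93573231e-01, -1.03280224e-03, -2.75800865e-04]), 'contact_force': array([0.04064088, 0.15371556, 0.12630105]), 'wrist_torque': array([-0.01648192,  0.05076418,  0.03961245]), 'opening': 1.0003916773368138}
```

View pics/top0.png

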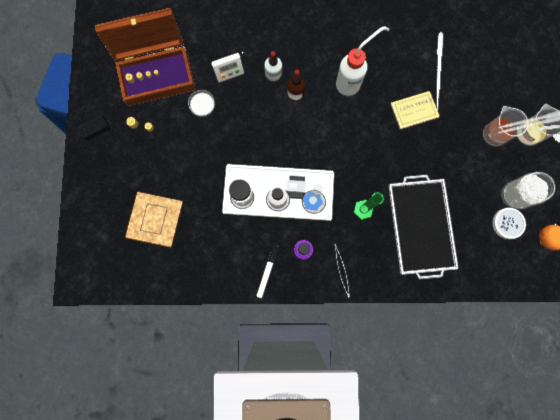

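View pics/scene0.png

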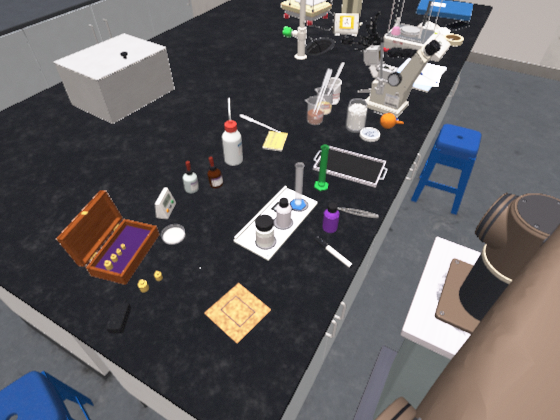

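The top view shows the stand at (222–334, 165–220), with the jar (240,192), bottle (278,198) and cylinder (314,202) on it. The test piece is at (297,185), the tray at (423,226) and the pad at (154,219). Decoys are the purple bottle (304,250) and the green cylinder (364,209).

```bash
cat > m.py <<'E'
from h import *
import pickle
c=pickle.load(open("top.pkl","rb"));im=c["image"];hsv=cv2.cvtColor(im,cv2.COLOR_BGR2HSV)
def box(mask,z,name):
    cs,_=cv2.findContours(mask,cv2.RETR_EXTERNAL,cv2.CHAIN_APPROX_NONE)
    k=max(cs,key=cv2.contourArea)[:,0]
    P=np.array([px(c,u,v,z)[:2] for u,v in k],np.float32)
    (x,y),(w,h),a=cv2.minAreaRect(P*1000);print(name,np.round([x,y,w,h,a],1))
def roi(m,x0,x1,y0,y1):
    o=np.zeros_like(m);o[y0:y1,x0:x1]=m[y0:y1,x0:x1];return o
H,S,V=cv2.split(hsv)
box(roi(cv2.inRange(hsv,(0,0,150),(179,60,255)),215,342,158,226),0.010,"stand")
box(roi(cv2.inRange(hsv,(0,0,110),(179,60,255)),388,462,180,274),0.012,"tray")
box(roi(cv2.inRange(hsv,(5,60,100),(30,255,255)),115,195,185,255),0.005,"pad")
g=roi(cv2.inRange(hsv,(50,100,60),(80,255,255)),340,395,185,225)
ys,xs=np.nonzero(g);print("green",xs.min(),xs.max(),ys.min(),ys.max())
b=roi(cv2.inRange(hsv,(100,90,80),(125,255,255)),295,335,185,225)
k=max(cv2.findContours(b,0,1)[0],key=cv2.contourArea);e=cv2.minEnclosingCircle(k);print("foot",e,px(c,*e[0],0.016))
p=roi(cv2.inRange(hsv,(125,80,50),(150,255,255)),285,325,230,265)
k=max(cv2.findContours(p,0,1)[0],key=cv2.contourArea);e=cv2.minEnclosingCircle(k);print("purple",e,px(c,*e[0],0.05))
cr=cv2.resize(im[160:270,200:400],None,fx=4,fy=4,interpolation=cv2.INTER_CUBIC);cv2.imwrite("pics/crop1.png",cr)
E
python3 m.py
```

```text
stand [557.   13.7 255.5 118.7  85.8]
tray [ 473.4 -320.4  222.6  133.9    4.9]
pad [495.7 304.8 111.7 111.8  77.8]
green 353 384 192 219
foot ((312.0, 200.0), 10.198139190673828) [ 0.53517997 -0.06506668  0.016     ]
purple ((302.8243103027344, 249.1981964111328), 10.554463386535645) [ 0.41942092 -0.04015356  0.05      ]
```

```bash
sleep 0
```

```text
(no output)
```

View pics/crop1.png

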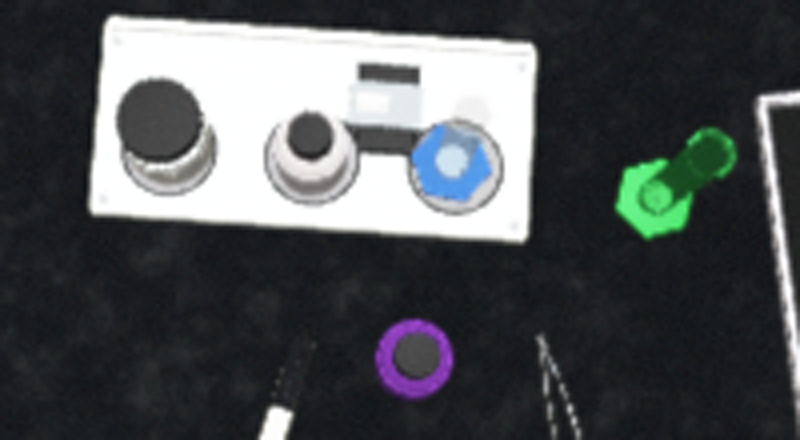

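The crop shows the stand yawed by about -4°. The cylinder is on the right seat (foot near crop (455,165)), the bottle is in the middle, and the test piece is at about (385,110). The jar at left stays. Next I turn the tool to the stand's axes and move above it for a close look.

Emit:
send_rows(translation=[[0,0,-0.7],[0,0,-0.7],[0,0,-0.7],[0,0,-0.7],[0,0,-0.7]], rotation=[[0,0,1],[0,0,1],[0,0,1],[0,0,1],[0,0,1]], grip=[85,85,85,85,85], squeeze=40)

```text
time: 0.72
eef_pos: [0.1516, 0.6574, 0.3361]
tcp_rot: [0.327, 0.945, -0.001, -0.0]
contact_force: [-0.6, 0.1, -0.0]
opening: 0.995
```

Emit:
send_rows(translation=[[0,0,0],[0,0,0],[0,0,0],[0,0,0],[0,0,0]], rotation=[[0,0,1],[0,0,1],[0,0,1],[0,0,1],[0,0,1]], grip=[85,85,85,85,85])

```text
time: 1.35
eef_pos: [0.1516, 0.6574, 0.3354]
tcp_rot: [0.524, 0.852, -0.001, 0.0]
contact_force: [0.2, 0.4, 0.1]
opening: 0.995
```

Emit:
send_rows(translation=[[0,0,0],[0,0,0],[0,0,0],[0,0,0],[0,0,0]], rotation=[[0,0,1],[0,0,1],[0,0,1],[0,0,1],[0,0,1]], grip=[85,85,85,85,85])

```text
time: 1.98
eef_pos: [0.1516, 0.6574, 0.3354]
tcp_rot: [0.696, 0.718, -0.001, 0.0]
contact_force: [-0.5, 0.3, -0.4]
opening: 0.996
```

Emit:
send_rows(translation=[[0,0,0],[0,0,0]], rotation=[[0,0,1],[0,0,0.24]], grip=[85,85])

```text
time: 2.22
eef_pos: [0.1517, 0.6575, 0.3356]
tcp_rot: [0.733, 0.681, -0.001, 0.0]
contact_force: [0.2, -0.1, -0.2]
opening: 0.999
```

Emit:
send_rows(translation=[[-1,1,0],[-1,1,0],[-1,1,0],[-1,1,0],[-1,1,0]], rotation=[[0,0,0],[0,0,0],[0,0,0],[0,0,0],[0,0,0]], grip=[85,85,85,85,85])

```text
time: 2.85
eef_pos: [0.291, 0.4959, 0.3361]
tcp_rot: [0.732, 0.681, -0.0, 0.0]
contact_force: [0.4, -0.2, -0.1]
opening: 0.991
```

Emit:
send_rows(translation=[[-1,1,0],[-1,1,0],[-1,1,0],[-1,1,0],[-1,1,0]], rotation=[[0,0,0],[0,0,0],[0,0,0],[0,0,0],[0,0,0]], grip=[85,85,85,85,85])

```text
time: 3.48
eef_pos: [0.4296, 0.3354, 0.3362]
tcp_rot: [0.732, 0.681, -0.0, -0.0]
contact_force: [0.3, 0.2, 0.7]
opening: 0.992
```

Emit:
send_rows(translation=[[-1,1,0],[-1,1,0],[-1,1,0],[-1,0.9,0],[-1,0,0]], rotation=[[0,0,0],[0,0,0],[0,0,0],[0,0,0],[0,0,0]], grip=[85,85,85,85,85])

```text
time: 4.1
eef_pos: [0.5358, 0.1768, 0.3355]
tcp_rot: [0.733, 0.681, -0.0, -0.0]
contact_force: [0.1, 0.0, 0.0]
opening: 0.995
```

Emit:
send_rows(translation=[[-1,0,0],[-1,0,0],[-1,0,0],[-1,0,0],[-1,0,0]], rotation=[[0,0,0],[0,0,0],[0,0,0],[0,0,0],[0,0,0]], grip=[85,85,85,85,85])

```text
time: 4.72
eef_pos: [0.5234, 0.0279, 0.3361]
tcp_rot: [0.732, 0.681, -0.0, -0.0]
contact_force: [-0.4, -0.1, -0.2]
opening: 0.995
```

Emit:
send_rows(translation=[[-1,0,0],[-0.9,0,0],[0,0,0]], rotation=[[0,0,0],[0,0,0],[0,0,0]], grip=[85,85,85])

```text
time: 5.1
eef_pos: [0.5194, -0.0292, 0.336]
tcp_rot: [0.733, 0.68, -0.0, -0.0]
contact_force: [-0.6, 0.6, -0.2]
opening: 0.996
```

```bash
python3 - <<'E'
from h import *
import pickle
s=ctrl.get_state();print(s["eef_pos"],s["tcp_rot"],s["time"])
c=cam("wrist");print(np.round(c["hand_eye"],3).tolist(),c["C"],c["mtx"].tolist());pickle.dump(c,open("w1.pkl","wb"));cv2.imwrite("pics/w1.png",c["image"])
E
```

```text
[ 0.51935375 -0.0292483   0.33602682] [ 7.33204798e-01  6.80007829e-01 -1.41322168e-04 -2.36676509e-04] 5.1
[[-0.0, -0.951, -0.31, 0.08], [1.0, -0.0, 0.0, 0.0], [-0.0, -0.31, 0.951, -0.142], [0.0, 0.0, 0.0, 1.0]] [0.52569466 0.05031806 0.47784771] [[377.8398875542724, 0.0, 274.6962619096897], [0.0, 377.8398875542724, 207.5096872887262], [0.0, 0.0, 1.0]]
```

View pics/w1.png

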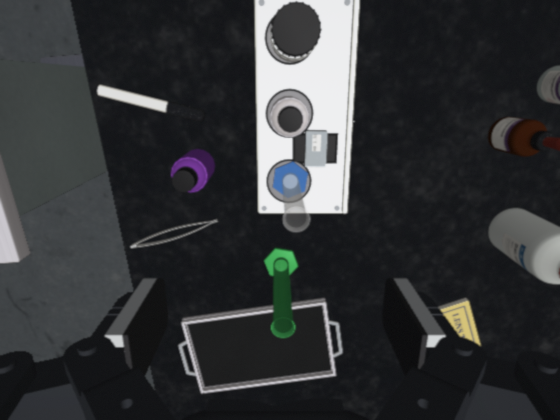

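The wrist view shows the cylinder foot at (290,181) and its tube top at (296,221), the bottle cap at (290,119), the test piece at (316,148), and the whole tray at (260,345). The green cylinder's foot is at (280,263).

```bash
cat > m2.py <<'E'
from h import *
import pickle
c=pickle.load(open("w1.pkl","rb"));im=c["image"];hsv=cv2.cvtColor(im,cv2.COLOR_BGR2HSV)
for n,u,v,z in [("cylfoot",290,181,.016),("cyltop",296,221,.161),("botcap",290,119,.098),("botseat",289.5,112,.01),("tp",316,148,.024),("greenfoot",281,263,.006),("greentop",284,327,.151),("cl",258,213,.01),("cr",346,213,.01),("t1",182,320,.012),("t2",322,301,.012),("t3",336,376,.012),("t4",203,391,.012),("purp",183,180,.088)]:
    print(n,px(c,u,v,z).round(4))
m=cv2.inRange(hsv[:,:,1],90,255)&cv2.inRange(hsv[:,:,0],100,125)
m[:150]=0;m[215:]=0;m[:,:255]=0;m[:,330:]=0
k=max(cv2.findContours(m,0,1)[0],key=cv2.contourArea);e=cv2.minEnclosingCircle(cv2.convexHull(k));print("foot",e,px(c,*e[0],.015).round(4),cv2.boundingRect(k))
cv2.imwrite("pics/w1c.png",cv2.resize(im[80:240,230:380],None,fx=4,fy=3.75,interpolation=cv2.INTER_CUBIC))
E
python3 m2.py
```

```text
cylfoot [ 0.536  -0.0661  0.016 ]
cyltop [ 0.5358 -0.0666  0.161 ]
botcap [0.5381 0.017  0.098 ]
botseat [0.5409 0.0176 0.01  ]
tp [ 0.5695 -0.0258  0.024 ]
greenfoot [ 0.5165 -0.1838  0.006 ]
greentop [ 0.5173 -0.1836  0.151 ]
cl [ 0.4917 -0.1075  0.01  ]
cr [ 0.6065 -0.1161  0.01  ]
t1 [ 0.3685 -0.2603  0.012 ]
t2 [ 0.5701 -0.2442  0.012 ]
t3 [ 0.5865 -0.3759  0.012 ]
t4 [ 0.3815 -0.389   0.012 ]
purp [ 0.4213 -0.0383  0.088 ]
foot ((289.9229431152344, 179.32534790039062), 18.581979751586914) [ 0.536  -0.0642  0.015 ] (273, 161, 35, 33)
```

View pics/w1c.png

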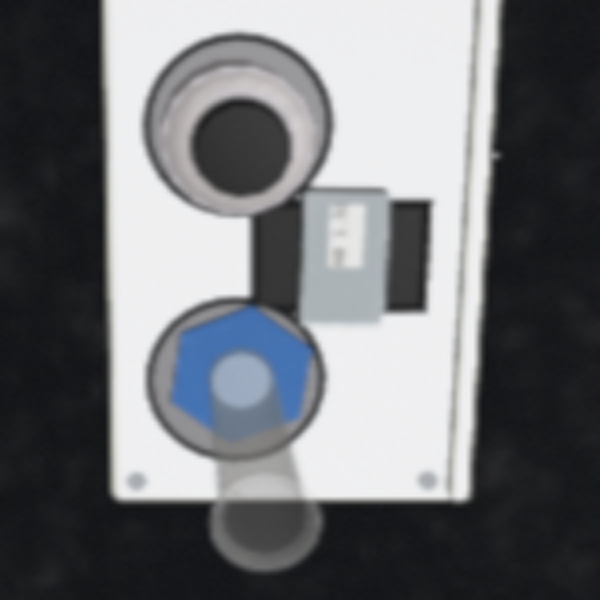

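Everything lines up (stand centre (0.559,0.016), yaw -4.2°, tray centre (0.476,-0.318)). Next I take the cylinder by its upper tube.

Emit:
send_rows(translation=[[-0.6,0.33,0],[-0.6,0.3,0],[0,0,1],[0,0,1],[0,0,1]], rotation=[[0,0,0],[0,0,0],[0,0,0],[0,0,0],[0,0,0]], grip=[60,60,60,60,60], squeeze=30)

```text
time: 5.78
eef_pos: [0.5364, -0.0662, 0.2453]
tcp_rot: [0.733, 0.681, -0.0, 0.0]
contact_force: [-0.2, 0.6, -0.7]
opening: 0.704
```

Emit:
send_rows(translation=[[0,0,1],[0,0,1],[0,0,1],[0,0,0.7],[0,0,0.6]], rotation=[[0,0,0],[0,0,0],[0,0,0],[0,0,0],[0,0,0]], grip=[60,60,60,60,60])

```text
time: 6.4
eef_pos: [0.536, -0.0659, 0.1161]
tcp_rot: [0.733, 0.681, -0.0, -0.0]
contact_force: [-0.1, 0.6, 0.3]
opening: 0.703
```

```bash
python3 - <<'E'
from h import *
s=ctrl.get_state();print(s["eef_pos"],s["opening"])
c=cam("scene");cv2.imwrite("pics/s1.png",cv2.resize(c["image"][140:260,220:360],None,fx=4,fy=4))
E
```

```text
[ 0.53604551 -0.06587491  0.11608212] 0.7034457337950035
```

View pics/s1.png

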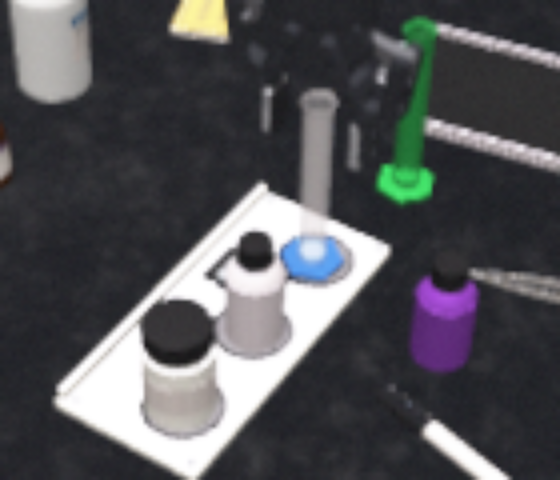

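The fingers straddle the tube top (crop (265,105) and (355,145), tube at 318). I'll close on it.

Emit:
send_rows(translation=[[0,0,0],[0,0,0],[0,0,0],[0,0,0],[0,0,0]], rotation=[[0,0,0],[0,0,0],[0,0,0],[0,0,0],[0,0,0]], grip=[35,28,22,15,12])

```text
time: 7.08
eef_pos: [0.5365, -0.0655, 0.1184]
tcp_rot: [0.732, 0.681, 0.0, 0.001]
contact_force: [-1.4, 0.2, 4.2]
opening: 0.241
```

Emit:
send_rows(translation=[[0,0,0],[0,0,-0.3],[0,0,-0.7]], rotation=[[0,0,0],[0,0,0],[0,0,0]], grip=[12,12,12])

```text
time: 7.45
eef_pos: [0.5343, -0.0648, 0.1459]
tcp_rot: [0.733, 0.681, -0.001, -0.002]
contact_force: [0.5, 0.9, -0.2]
opening: 0.24
```

Emit:
send_rows(translation=[[0,0,-1],[0,0,-1],[0,0,-1],[0,0,-1],[0,0,-1]], rotation=[[0,0,0],[0,0,0],[0,0,0],[0,0,0],[0,0,0]], grip=[12,12,12,12,12])

```text
time: 8.07
eef_pos: [0.5353, -0.0651, 0.2977]
tcp_rot: [0.732, 0.681, -0.0, -0.001]
contact_force: [0.5, -0.3, -0.2]
opening: 0.238
```

Emit:
send_rows(translation=[[-0.5,0,-0.13],[-0.9,0,0],[-1,0.1,0],[-1,0.1,0],[-1,0.1,0]], rotation=[[0,0,0],[0,0,0],[0,0,0],[0,0,0],[0,0,0]], grip=[12,12,12,12,12])

```text
time: 8.7
eef_pos: [0.534, -0.1991, 0.2988]
tcp_rot: [0.733, 0.681, -0.001, -0.002]
contact_force: [-0.4, -0.0, -1.1]
opening: 0.241
```

Emit:
send_rows(translation=[[-1,0,0],[-1,0,0],[-0.9,0,0],[-0.67,0,0],[-0.3,0,0]], rotation=[[0,0,0],[0,0,0],[0,0,0],[0,0,0],[0,0,0]], grip=[12,12,12,12,12])

```text
time: 9.32
eef_pos: [0.5259, -0.3145, 0.2998]
tcp_rot: [0.733, 0.68, -0.0, -0.001]
contact_force: [0.6, 0.5, -0.3]
opening: 0.237
```

Emit:
send_rows(translation=[[0,0,0.5],[0,0,1],[0,0,1],[0,0,1],[0,0,1]], rotation=[[0,0,0],[0,0,0],[0,0,0],[0,0,0],[0,0,0]], grip=[12,12,12,12,12])

```text
time: 9.95
eef_pos: [0.5264, -0.3118, 0.1641]
tcp_rot: [0.732, 0.681, 0.0, -0.001]
contact_force: [0.4, 0.8, -0.4]
opening: 0.24
```

```bash
python3 - <<'E'
from h import *
s=ctrl.get_state();print(s["eef_pos"],s["tcp_rot"],s["opening"],s["contact_force"])
c=cam("wrist");a=c["image"];b=cam("scene")["image"][110:230,260:420]
cv2.imwrite("pics/w2.png",np.hstack([cv2.resize(a[150:420],(400,193)),cv2.resize(b,(400,300))[:193]]) if 0 else np.vstack([cv2.resize(a[120:420],(560,300)),cv2.resize(b,(400,300)).copy() if 0 else cv2.resize(b,(560,300))]))
E
```

```text
[ 0.52638821 -0.31179919  0.16413433] [ 7.32030442e-01  6.81271542e-01  7.91540909e-05 -7.15426222e-04] 0.23966160961898217 [ 0.4417032   0.81925491 -0.38920345]
```

View pics/w2.png

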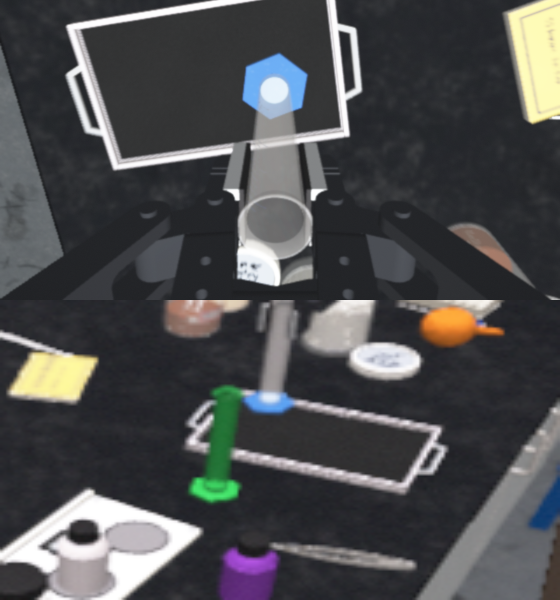

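The cylinder hangs upright over the tray's far half (blue foot at (274,85) in the wrist part). I'll lower it and release it.

Emit:
send_rows(translation=[[0,0,0.8],[0,0,0.6],[0,0,0.3],[0,0,0.1],[0,0,0]], rotation=[[0,0,0],[0,0,0],[0,0,0],[0,0,0],[0,0,0]], grip=[12,12,12,12,12])

```text
time: 10.68
eef_pos: [0.5271, -0.3138, 0.113]
tcp_rot: [0.733, 0.681, 0.0, 0.001]
contact_force: [-0.6, -0.3, -0.9]
opening: 0.237
```

Emit:
send_rows(translation=[[0,0,0.05],[0,0,0]], rotation=[[0,0,0],[0,0,0]], grip=[12,12])

```text
time: 10.92
eef_pos: [0.5273, -0.3141, 0.1125]
tcp_rot: [0.732, 0.681, 0.0, 0.001]
contact_force: [-1.6, 0.8, 5.4]
opening: 0.236
```

Emit:
send_rows(translation=[[0,0,0],[0,0,0],[0,0,0],[0,0,0],[0,0,0]], rotation=[[0,0,0],[0,0,0],[0,0,0],[0,0,0],[0,0,0]], grip=[24,28,40,50,60])

```text
time: 11.55
eef_pos: [0.5266, -0.3134, 0.1106]
tcp_rot: [0.733, 0.681, -0.0, -0.0]
contact_force: [1.1, 0.9, -0.4]
opening: 0.702
```

Emit:
send_rows(translation=[[0,0,-0.5],[0,0,-1],[0,0,-1],[0,0,-1],[0,0,-1]], rotation=[[0,0,0],[0,0,0],[0,0,0],[0,0,0],[0,0,0]], grip=[60,60,60,60,60])

```text
time: 12.18
eef_pos: [0.5268, -0.3135, 0.2482]
tcp_rot: [0.732, 0.681, 0.0, 0.001]
contact_force: [0.3, -0.5, -0.4]
opening: 0.7
```

```bash
python3 - <<'E'
from h import *
s=ctrl.get_state();print(s["eef_pos"],s["opening"])
c=cam("wrist");im=c["image"];hsv=cv2.cvtColor(im,cv2.COLOR_BGR2HSV)
m=cv2.inRange(hsv,(100,90,80),(125,255,255))
k=max(cv2.findContours(m,0,1)[0],key=cv2.contourArea);e=cv2.minEnclosingCircle(k);print("foot",e,px(c,*e[0],.010).round(4))
print(proj(c,[.526,-.314,.155]),proj(c,[.526,-.314,.01]))
cv2.imwrite("pics/w3.png",im)
E
```

```text
[ 0.52676118 -0.31349383  0.24816967] 0.6997917962599055
foot ((274.6770324707031, 166.6128387451172), 23.926984786987305) [ 0.5273 -0.3138  0.01  ]
[272.98674344 212.94285362] [273.37666951 166.91875481]
```

View pics/w3.png

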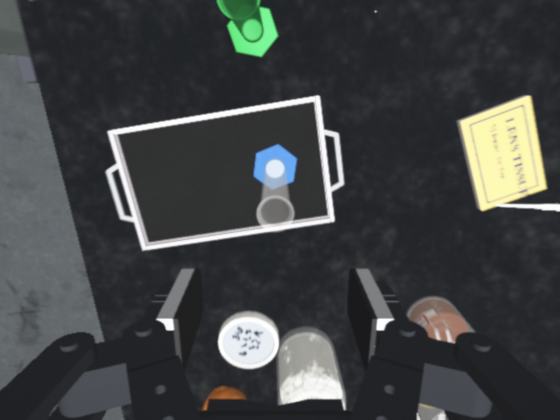

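The cylinder stands free in the tray: foot (275,167), mouth (275,212), which matches the upright projection. Now the bottle.

Emit:
send_rows(translation=[[0,0,-0.85],[0,0,-0.9],[1,0,0],[1,0,0],[1,0,0]], rotation=[[0,0,0],[0,0,0],[0,0,0],[0,0,0],[0,0,0]], grip=[70,70,70,70,70], squeeze=40)

```text
time: 12.85
eef_pos: [0.5332, -0.2228, 0.2989]
tcp_rot: [0.733, 0.681, 0.0, 0.001]
contact_force: [-0.1, 0.2, 1.0]
opening: 0.825
```

Emit:
send_rows(translation=[[1,-0.1,0],[1,-0.1,0],[1,-0.1,0],[1,0,0],[1,0,0]], rotation=[[0,0,0],[0,0,0],[0,0,0],[0,0,0],[0,0,0]], grip=[70,70,70,70,70])

```text
time: 13.48
eef_pos: [0.5351, -0.0724, 0.2988]
tcp_rot: [0.733, 0.681, 0.0, 0.0]
contact_force: [0.3, -0.5, -0.5]
opening: 0.821
```

Emit:
send_rows(translation=[[1,0,0],[1,-0.06,0],[0.9,0,0],[0.13,0,0]], rotation=[[0,0,0],[0,0,0],[0,0,0],[0,0,0]], grip=[70,70,70,70])

```text
time: 13.98
eef_pos: [0.54, 0.0187, 0.2988]
tcp_rot: [0.732, 0.682, 0.0, 0.0]
contact_force: [0.0, -0.0, -0.5]
opening: 0.821
```

Emit:
send_rows(translation=[[0,0,1],[0,0,1],[0,0,1],[0,0,1],[0,0,1]], rotation=[[0,0,0],[0,0,0],[0,0,0],[0,0,0],[0,0,0]], grip=[70,70,70,70,70])

```text
time: 14.6
eef_pos: [0.5402, 0.0164, 0.1476]
tcp_rot: [0.733, 0.681, 0.0, 0.0]
contact_force: [-0.2, 0.1, -0.1]
opening: 0.822
```

```bash
python3 - <<'E'
from h import *
import pickle
s=ctrl.get_state();print(s["eef_pos"],s["opening"])
c=cam("wrist");im=c["image"];pickle.dump(c,open("w4.pkl","wb"))
print(proj(c,[.540,.0173,.098]),proj(c,[.540,.0173,.01]),proj(c,[.57,-.026,.024]))
cv2.imwrite("pics/w4.png",im)
c=pickle.load(open("w1.pkl","rb"))
E
```

```text
[0.54019708 0.01644653 0.14762736] 0.8216368488840412
[273.66387912 236.4072588 ] [273.85254333 192.52015918] [317.09806489 248.94725404]
```

View pics/w4.png

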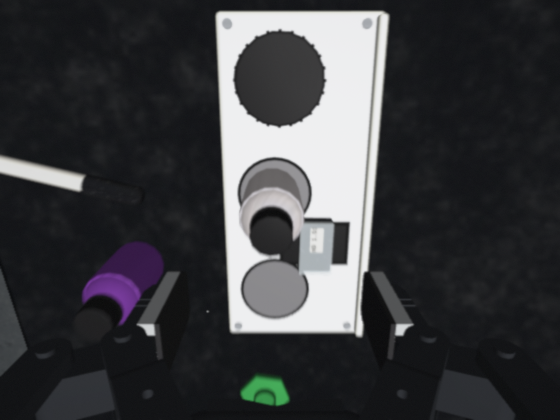

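The bottle is centred between the fingers (cap (271,231), about 2 mm from prediction). The test piece at (316,245) shows its 44 mm length along the stand's y. I'll descend and grip.

Emit:
send_rows(translation=[[0.08,0,0.9],[0,0,1],[0,0,0.9],[0,0,0.6],[0,0,0.3]], rotation=[[0,0,0],[0,0,0],[0,0,0],[0,0,0],[0,0,0]], grip=[70,70,70,70,70])

```text
time: 15.28
eef_pos: [0.5402, 0.0194, 0.0368]
tcp_rot: [0.733, 0.681, -0.0, -0.0]
contact_force: [0.2, 0.4, 0.4]
opening: 0.821
```

Emit:
send_rows(translation=[[0,0,0],[0,0,0],[0,0,0],[0,0,0],[0,0,0]], rotation=[[0,0,0],[0,0,0],[0,0,0],[0,0,0],[0,0,0]], grip=[55,49,44,38,32])

```text
time: 15.9
eef_pos: [0.5412, 0.0197, 0.0384]
tcp_rot: [0.732, 0.681, 0.001, 0.001]
contact_force: [-0.7, 0.4, 5.8]
opening: 0.484
```

Emit:
send_rows(translation=[[0,0,0],[0,0,-0.3],[0,0,-0.7]], rotation=[[0,0,0],[0,0,0],[0,0,0]], grip=[30,30,30])

```text
time: 16.27
eef_pos: [0.5385, 0.02, 0.0659]
tcp_rot: [0.733, 0.681, -0.001, -0.002]
contact_force: [0.1, -0.1, -0.6]
opening: 0.483
```

Emit:
send_rows(translation=[[0,0,-0.8],[0,0,-1],[0,0,-1],[0,0,-1],[0,0,-1]], rotation=[[0,0,0],[0,0,0],[0,0,0],[0,0,0],[0,0,0]], grip=[30,30,30,30,30])

```text
time: 16.9
eef_pos: [0.5395, 0.0199, 0.2116]
tcp_rot: [0.733, 0.681, -0.0, -0.001]
contact_force: [0.4, -0.4, -1.4]
opening: 0.477
```

Emit:
send_rows(translation=[[-0.5,0,-1],[-1,-0.3,0],[-1,-0.3,0],[-1,-0.3,0],[-1,-0.3,0]], rotation=[[0,0,0],[0,0,0],[0,0,0],[0,0,0],[0,0,0]], grip=[30,30,30,30,30])

```text
time: 17.52
eef_pos: [0.4934, -0.1128, 0.2406]
tcp_rot: [0.732, 0.681, -0.0, -0.001]
contact_force: [1.1, 0.1, -0.9]
opening: 0.478
```

Emit:
send_rows(translation=[[-1,-0.3,0],[-1,-0.3,0],[-1,-0.3,0],[-1,-0.3,0],[-1,-0.3,0]], rotation=[[0,0,0],[0,0,0],[0,0,0],[0,0,0],[0,0,0]], grip=[30,30,30,30,30])

```text
time: 18.15
eef_pos: [0.4377, -0.259, 0.2406]
tcp_rot: [0.733, 0.681, -0.0, -0.001]
contact_force: [0.5, 0.5, -1.6]
opening: 0.481
```

Emit:
send_rows(translation=[[-1,-0.26,0],[-0.8,0,0],[-0.33,0,0],[0,0,0]], rotation=[[0,0,0],[0,0,0],[0,0,0],[0,0,0]], grip=[30,30,30,30])

```text
time: 18.65
eef_pos: [0.4263, -0.3217, 0.2409]
tcp_rot: [0.733, 0.681, 0.0, -0.0]
contact_force: [-0.3, -0.0, -1.2]
opening: 0.48
```

Emit:
send_rows(translation=[[0,0,0.6],[0,0,1],[0,0,1],[0,0,1],[0,0,1]], rotation=[[0,0,0],[0,0,0],[0,0,0],[0,0,0],[0,0,0]], grip=[30,30,30,30,30])

```text
time: 19.27
eef_pos: [0.4259, -0.32, 0.101]
tcp_rot: [0.732, 0.681, 0.0, -0.001]
contact_force: [-0.2, -0.7, -0.8]
opening: 0.479
```

Emit:
send_rows(translation=[[0,0,0.9],[0,0,0.8],[0,0,0.45],[0,0,0.1],[0,0,0]], rotation=[[0,0,0],[0,0,0],[0,0,0],[0,0,0],[0,0,0]], grip=[30,30,30,30,30])

```text
time: 19.9
eef_pos: [0.4265, -0.3218, 0.0361]
tcp_rot: [0.732, 0.681, 0.0, 0.0]
contact_force: [1.0, -0.4, -1.4]
opening: 0.477
```

Emit:
send_rows(translation=[[0,0,0.04],[0,0,0]], rotation=[[0,0,0],[0,0,0]], grip=[30,30])

```text
time: 20.15
eef_pos: [0.4265, -0.3221, 0.0353]
tcp_rot: [0.733, 0.681, -0.0, 0.001]
contact_force: [0.6, -0.1, -1.4]
opening: 0.477
```

Emit:
send_rows(translation=[[0,0,0.07],[0,0,0.03],[0,0,0]], rotation=[[0,0,0],[0,0,0],[0,0,0]], grip=[30,30,30])

```text
time: 20.52
eef_pos: [0.4263, -0.322, 0.0324]
tcp_rot: [0.732, 0.681, -0.0, 0.0]
contact_force: [-2.0, 1.5, 5.2]
opening: 0.481
```

Emit:
send_rows(translation=[[0,0,0],[0,0,0],[0,0,0],[0,0,0],[0,0,0]], rotation=[[0,0,0],[0,0,0],[0,0,0],[0,0,0],[0,0,0]], grip=[44,48,55,63,66])

```text
time: 21.15
eef_pos: [0.4261, -0.3217, 0.0315]
tcp_rot: [0.733, 0.681, 0.0, -0.0]
contact_force: [-0.1, 0.4, -0.1]
opening: 0.768
```

Emit:
send_rows(translation=[[0,0,-0.4],[0,0,-1],[0,0,-1],[0,0,-1],[0,0,-1]], rotation=[[0,0,0],[0,0,0],[0,0,0],[0,0,0],[0,0,0]], grip=[66,66,66,66,66])

```text
time: 21.78
eef_pos: [0.4262, -0.3217, 0.1655]
tcp_rot: [0.732, 0.681, -0.0, 0.001]
contact_force: [-0.2, -0.2, -0.5]
opening: 0.777
```

Emit:
send_rows(translation=[[0,0,-1],[0,0,-1],[0,0,-0.5],[0,0,0]], rotation=[[0,0,0],[0,0,0],[0,0,0],[0,0,0]], grip=[66,66,66,66])

```text
time: 22.28
eef_pos: [0.4266, -0.3221, 0.24]
tcp_rot: [0.733, 0.681, -0.0, 0.001]
contact_force: [-0.6, 0.6, 0.0]
opening: 0.775
```

```bash
python3 - <<'E'
from h import *
s=ctrl.get_state();print(s["eef_pos"],s["opening"],s["time"])
c=cam("wrist");cv2.imwrite("pics/w5.png",c["image"])
print(proj(c,[.4263,-.322,.092]),proj(c,[.4263,-.322,.004]))
E
```

```text
[ 0.42655011 -0.32210467  0.23999182] 0.7750756768708857 22.275
[273.6267573 189.6147978] [273.66287443 166.51404253]
```

View pics/w5.png

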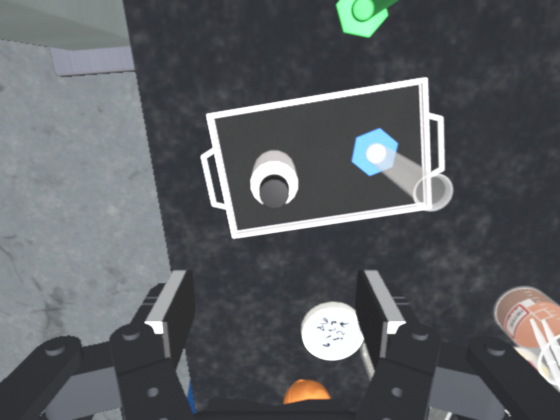

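Bottle (cap (273,191)) and cylinder (foot (375,153)) both stand upright well inside the tray. Next, the test piece.

Emit:
send_rows(translation=[[1,0.4,0],[1,0.4,0],[1,0.4,0],[1,0.4,0],[1,0.4,0]], rotation=[[0,0,0],[0,0,0],[0,0,0],[0,0,0],[0,0,0]], grip=[66,66,66,66,66])

```text
time: 22.95
eef_pos: [0.4964, -0.175, 0.2363]
tcp_rot: [0.733, 0.681, -0.001, -0.002]
contact_force: [1.0, 0.5, -0.9]
opening: 0.777
```

Emit:
send_rows(translation=[[1,0.4,0],[1,0.4,0],[1,0.4,0],[1,0.4,0],[0.9,0.4,0]], rotation=[[0,0,0],[0,0,0],[0,0,0],[0,0,0],[0,0,0]], grip=[66,66,66,66,66])

```text
time: 23.58
eef_pos: [0.5669, -0.0329, 0.2362]
tcp_rot: [0.732, 0.681, -0.001, -0.002]
contact_force: [0.6, -0.2, 0.1]
opening: 0.773
```

Emit:
send_rows(translation=[[0.3,0,0.7],[0,0,1],[0,0,0.8],[0,0,0]], rotation=[[0,0,0],[0,0,0],[0,0,0],[0,0,0]], grip=[50,50,50,50])

```text
time: 24.08
eef_pos: [0.5655, -0.0246, 0.1591]
tcp_rot: [0.732, 0.681, -0.002, -0.004]
contact_force: [0.2, 0.4, -0.2]
opening: 0.588
```

```bash
python3 - <<'E'
from h import *
import pickle
s=ctrl.get_state();print(s["eef_pos"],s["opening"],s["time"])
c=cam("wrist");cv2.imwrite("pics/w6.png",c["image"]);pickle.dump(c,open("w6.pkl","wb"))
E
```

```text
[ 0.56545463 -0.02462519  0.15914021] 0.5880515619719743 24.075
```

View pics/w6.png

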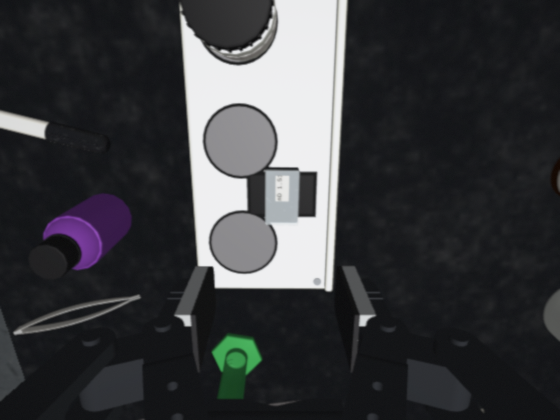

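The bay is clear now. The test piece occupies about (265–299, 168–222), with its 26 mm side across the jaws.

```bash
python3 - <<'E'
from h import *
import pickle
s=ctrl.get_state();print(s["eef_pos"],s["tcp_rot"])
c=pickle.load(open("w6.pkl","rb"))
for p in [(265,168),(299,168),(299,222),(265,222),(282,195)]: print(p,px(c,*p,.024).round(4))
Rt=R.from_quat(s["tcp_rot"]); t=px(c,282,195,.024)
print("tool delta units",Rt.inv().apply([t[0],t[1],.012]-s["eef_pos"])/.03)
q=R.from_quat([np.cos(np.deg2rad(42.9)),np.sin(np.deg2rad(42.9)),0,0])
print("rot units",np.rad2deg((Rt.inv()*q).as_rotvec())/5)
E
```

```text
[ 0.56682516 -0.02497989  0.16130783] [ 0.73251639  0.68074528 -0.001335   -0.00195378]
(265, 168) [ 0.5589 -0.0033  0.024 ]
(299, 168) [ 0.5842 -0.0052  0.024 ]
(299, 222) [ 0.5819 -0.0479  0.024 ]
(265, 222) [ 0.5554 -0.0461  0.024 ]
(282, 195) [ 0.5701 -0.0251  0.024 ]
tool delta units [-5.15735170e-04  1.33272542e-01  4.97635943e+00]
rot units [-0.05362876 -0.00806799  0.00082352]
```

Emit:
send_rows(translation=[[0,0.11,1],[0,0,1],[0,0,1],[0,0,0.8],[0,0,0.2]], rotation=[[-0.05,0,0],[0,0,0],[0,0,0],[0,0,0],[0,0,0]], grip=[40,40,38,38,38])

```text
time: 24.75
eef_pos: [0.5714, -0.0255, 0.0427]
tcp_rot: [0.733, 0.681, 0.001, 0.001]
contact_force: [0.4, 0.3, -0.6]
opening: 0.445
```

Emit:
send_rows(translation=[[0,0,0]], rotation=[[0,0,0]], grip=[38])

```text
time: 24.88
eef_pos: [0.5725, -0.0257, 0.0443]
tcp_rot: [0.733, 0.681, 0.002, 0.002]
contact_force: [-0.4, -0.3, 0.7]
opening: 0.444
```

```bash
python3 - <<'E'
from h import *
s=ctrl.get_state();print(s["eef_pos"],s["tcp_rot"],s["opening"],s["time"])
c=cam("wrist");cv2.imwrite("pics/w7.png",c["image"])
print(proj(c,[.570,-.0252,.024]),proj(c,s["eef_pos"]))
E
```

```text
[ 0.57251428 -0.02573345  0.04433542] [0.73253279 0.68072641 0.00178059 0.00202684] 0.4442735253619193 24.875
[268.5392147  261.10128877] [274.09610868 283.24639324]
```

View pics/w7.png

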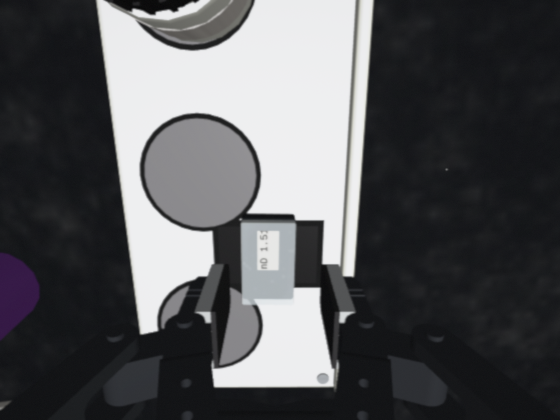

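The piece's centre (268,261) lies about 5 px left of the jaw centre line (274). I'll hold for a moment to see whether the arm settles.

Emit:
send_rows(translation=[[0,0,0],[0,0,0]], rotation=[[0,0,0],[0,0,0]], grip=[38,38])

```text
time: 25.18
eef_pos: [0.5726, -0.0257, 0.0446]
tcp_rot: [0.732, 0.681, 0.002, 0.002]
contact_force: [-0.4, 0.3, 0.8]
opening: 0.443
```

Emit:
send_rows(translation=[[0,0,0],[0,0,0]], rotation=[[0,0,0],[0,0,0]], grip=[38,38])

```text
time: 25.42
eef_pos: [0.5719, -0.0255, 0.0437]
tcp_rot: [0.732, 0.681, 0.002, 0.002]
contact_force: [-0.1, 0.7, -0.5]
opening: 0.445
```

Emit:
send_rows(translation=[[0,-0.06,0.6],[0,0,0.3],[0,0,0]], rotation=[[0,0,0],[0,0,0],[0,0,0]], grip=[38,38,38])

```text
time: 25.8
eef_pos: [0.5688, -0.0251, 0.0146]
tcp_rot: [0.733, 0.681, 0.0, 0.0]
contact_force: [0.5, 0.1, 0.1]
opening: 0.446
```

Emit:
send_rows(translation=[[0,0.03,0.06],[0,0,0],[0,0,0],[0,0,0],[0,0,0]], rotation=[[0,0,0],[0,0,0],[0,0,0],[0,0,0],[0,0,0]], grip=[34,30,26,22,18], squeeze=40)

```text
time: 26.42
eef_pos: [0.5715, -0.0256, 0.0152]
tcp_rot: [0.733, 0.681, 0.002, 0.002]
contact_force: [-0.4, 0.6, 2.0]
opening: 0.284
```

Emit:
send_rows(translation=[[0,0,0],[0,0,-0.3],[0,0,-0.7],[0,0,0]], rotation=[[0,0,0],[0,0,0],[0,0,0],[0,0,0]], grip=[18,18,18,18])

```text
time: 26.92
eef_pos: [0.5724, -0.0258, 0.0465]
tcp_rot: [0.732, 0.681, 0.003, 0.003]
contact_force: [0.0, -0.0, -0.6]
opening: 0.293
```

```bash
python3 - <<'E'
from h import *
s=ctrl.get_state();print(s["eef_pos"],s["tcp_rot"],s["opening"],s["time"])
c=cam("wrist");cv2.imwrite("pics/w8.png",c["image"])
E
```

```text
[ 0.57236126 -0.02577961  0.04650823] [0.73249026 0.6807649  0.00260119 0.00322622] 0.2932868528600744 26.925
```

View pics/w8.png

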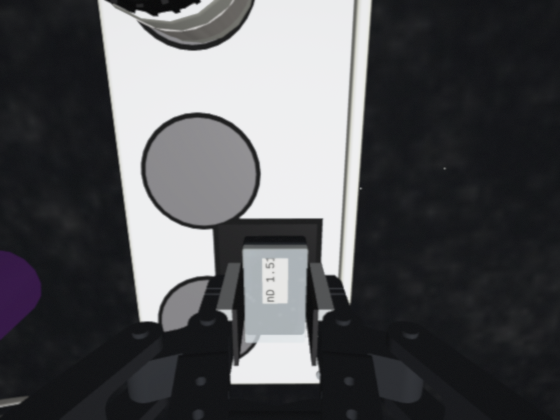

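The test piece is held squarely between the pads at (275,285), opening 25 mm. I carry it over the pad.

Emit:
send_rows(translation=[[0,0,-1],[0,0,-1],[0,0,-1],[0,0,-1],[0,0,-1]], rotation=[[0,0,0],[0,0,0],[0,0,0],[0,0,0],[0,0,0]], grip=[18,18,18,18,18])

```text
time: 27.6
eef_pos: [0.5696, -0.0253, 0.1943]
tcp_rot: [0.733, 0.681, 0.001, 0.001]
contact_force: [0.3, 0.2, 0.0]
opening: 0.289
```

Emit:
send_rows(translation=[[0.6,-0.3,0],[1,-0.3,0],[1,-0.3,0],[1,-0.3,0],[1,-0.3,0]], rotation=[[0,0,0],[0,0,0],[0,0,0],[0,0,0],[0,0,0]], grip=[18,18,18,18,18])

```text
time: 28.22
eef_pos: [0.5331, 0.1174, 0.1914]
tcp_rot: [0.732, 0.681, -0.0, -0.0]
contact_force: [0.9, 0.3, -0.8]
opening: 0.292
```

Emit:
send_rows(translation=[[1,-0.3,0],[1,-0.3,0],[1,-0.3,0],[1,-0.3,0],[1,-0.3,0]], rotation=[[0,0,0],[0,0,0],[0,0,0],[0,0,0],[0,0,0]], grip=[18,18,18,18,18])

```text
time: 28.85
eef_pos: [0.4989, 0.2698, 0.1912]
tcp_rot: [0.732, 0.681, -0.001, 0.0]
contact_force: [0.4, 0.6, -1.3]
opening: 0.288
```

Emit:
send_rows(translation=[[0.8,-0.3,0],[0.45,0,0],[0,0,0]], rotation=[[0,0,0],[0,0,0],[0,0,0]], grip=[18,18,18])

```text
time: 29.22
eef_pos: [0.4944, 0.3069, 0.1927]
tcp_rot: [0.732, 0.681, 0.0, 0.001]
contact_force: [-0.3, 0.4, -1.1]
opening: 0.29
```

```bash
cat > pad.py <<'E'
from h import *
s=ctrl.get_state();print(s["eef_pos"],s["tcp_rot"],s["opening"],s["time"])
c=cam("wrist");im=c["image"];cv2.imwrite("pics/pad.png",im);hsv=cv2.cvtColor(im,cv2.COLOR_BGR2HSV)
m=cv2.inRange(hsv,(5,60,100),(30,255,255));m=cv2.morphologyEx(m,cv2.MORPH_CLOSE,np.ones((9,9)))
k=max(cv2.findContours(m,0,2)[0],key=cv2.contourArea)[:,0];print(cv2.boundingRect(k))
q=cv2.boxPoints(cv2.minAreaRect(k))
P=np.array([px(c,u,v,.005)[:2] for u,v in k],np.float32)*1000
r=cv2.minAreaRect(P);print(r);t=np.array(r[0])/1000
Rt=R.from_quat(s["tcp_rot"]);print(Rt.inv().apply([t[0],t[1],.0102]-s["eef_pos"])/.03)
E
python3 pad.py
```

```text
[0.49444713 0.30694674 0.19274411] [7.31944059e-01 6.81363443e-01 3.30873184e-04 1.28209286e-03] 0.2901016091214869 29.225
(211, 107, 139, 136)
((497.23565673828125, 306.37957763671875), (110.72647857666016, 110.90128326416016), 77.72671508789062)
[-4.52853812e-03  7.99004506e-02  6.08501678e+00]
```

Emit:
send_rows(translation=[[0,0.08,0.8],[0,0,1],[0,0,1],[0,0,1],[0,0,1]], rotation=[[0,0,0],[0,0,0],[0,0,0],[0,0,0],[0,0,0]], grip=[18,18,18,18,18])

```text
time: 29.9
eef_pos: [0.4988, 0.305, 0.0492]
tcp_rot: [0.733, 0.68, 0.001, 0.002]
contact_force: [-0.1, 0.3, -1.0]
opening: 0.285
```

Emit:
send_rows(translation=[[0,0,0.6],[0,0,0.3],[0,0,0]], rotation=[[0,0,0],[0,0,0],[0,0,0]], grip=[18,18,18])

```text
time: 30.28
eef_pos: [0.4987, 0.306, 0.0232]
tcp_rot: [0.733, 0.681, 0.001, 0.002]
contact_force: [0.3, 0.8, -1.3]
opening: 0.288
```

Emit:
send_rows(translation=[[0,-0.04,0.2],[0,0,0.1],[0,0,0]], rotation=[[0,0,0],[0,0,0],[0,0,0]], grip=[18,18,18])

```text
time: 30.65
eef_pos: [0.4973, 0.3063, 0.0143]
tcp_rot: [0.732, 0.681, 0.001, 0.002]
contact_force: [-0.5, 0.0, -1.7]
opening: 0.287
```

Emit:
send_rows(translation=[[0,0,0.05],[0,0,0]], rotation=[[0,0,0],[0,0,0]], grip=[18,18])

```text
time: 30.9
eef_pos: [0.4974, 0.3063, 0.0128]
tcp_rot: [0.732, 0.681, 0.002, 0.002]
contact_force: [-0.2, -0.0, -0.7]
opening: 0.289
```

Emit:
send_rows(translation=[[0,0,0.07],[0,0,0]], rotation=[[0,0,0],[0,0,0]], grip=[18,18])

```text
time: 31.15
eef_pos: [0.4972, 0.3062, 0.0105]
tcp_rot: [0.732, 0.681, 0.001, 0.002]
contact_force: [-0.1, 0.2, -0.4]
opening: 0.29
```

Emit:
send_rows(translation=[[0,0,0.04],[0,0,0]], rotation=[[0,0,0],[0,0,0]], grip=[18,18])

```text
time: 31.4
eef_pos: [0.4974, 0.3063, 0.0102]
tcp_rot: [0.732, 0.681, 0.001, 0.002]
contact_force: [-2.6, -1.1, 4.6]
opening: 0.29
```

Emit:
send_rows(translation=[[0,0,0],[0,0,0],[0,0,0],[0,0,0],[0,0,-0.2]], rotation=[[0,0,0],[0,0,0],[0,0,0],[0,0,0],[0,0,0]], grip=[28,34,40,46,46])

```text
time: 32.02
eef_pos: [0.4969, 0.3061, 0.0151]
tcp_rot: [0.733, 0.681, 0.001, 0.001]
contact_force: [-0.2, -0.1, -0.2]
opening: 0.542
```

Emit:
send_rows(translation=[[0,0,-1],[0,0,-1],[0,0,-1],[0,0,-1],[0,0,-1]], rotation=[[0,0,0],[0,0,0],[0,0,0],[0,0,0],[0,0,0]], grip=[46,60,70,70,70])

```text
time: 32.65
eef_pos: [0.4967, 0.3063, 0.167]
tcp_rot: [0.733, 0.681, 0.002, 0.002]
contact_force: [0.2, 0.2, -0.7]
opening: 0.822
```

Emit:
send_rows(translation=[[0,0,-1],[0,0,-1],[0,0,0]], rotation=[[0,0,0],[0,0,0],[0,0,0]], grip=[70,70,70])

```text
time: 33.02
eef_pos: [0.498, 0.3071, 0.2292]
tcp_rot: [0.732, 0.681, 0.005, 0.003]
contact_force: [0.7, -0.2, -0.6]
opening: 0.822
```

```bash
python3 pad.py; python3 -c "
from h import *
import pickle
im=cv2.imread('pics/pad.png');cv2.imwrite('pics/pad2.png',cv2.resize(im[80:330,150:400],None,fx=2,fy=2))"
```

```text
[0.49803541 0.30705447 0.22918472] [0.73247184 0.68077449 0.00479072 0.00285272] 0.8215694420542667 33.025
(210, 106, 126, 124)
((496.7802734375, 306.550048828125), (110.76727294921875, 111.13053894042969), 77.73484802246094)
[-0.04270193 -0.11861322  7.29854126]
```

View pics/pad2.png

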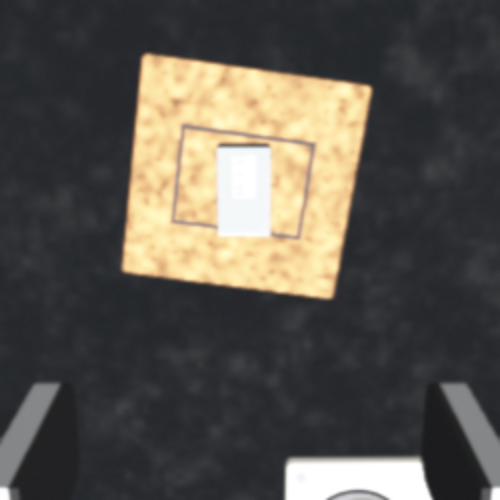

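The piece lies flat in the middle of the drawn rectangle (crop (244,191) vs centre (245,181), mostly parallax). Now I go back for the bottle.

Emit:
send_rows(translation=[[-1,0,0],[-1,0,0],[-1,0,0],[-1,0,0],[-1,0,0]], rotation=[[0,0,0],[0,0,0],[0,0,0],[0,0,0],[0,0,0]], grip=[70,70,70,70,70])

```text
time: 33.7
eef_pos: [0.4842, 0.1557, 0.2232]
tcp_rot: [0.732, 0.681, 0.0, 0.001]
contact_force: [1.2, 1.1, -0.3]
opening: 0.819
```

Emit:
send_rows(translation=[[-1,0,0],[-1,0,0],[-1,0,0],[-1,0,0],[-1,0,0]], rotation=[[0,0,0],[0,0,0],[0,0,0],[0,0,0],[0,0,0]], grip=[70,70,70,70,70])

```text
time: 34.33
eef_pos: [0.4733, 0.0064, 0.2233]
tcp_rot: [0.733, 0.681, 0.0, 0.0]
contact_force: [0.3, -1.0, 0.1]
opening: 0.817
```

Emit:
send_rows(translation=[[-1,0,0],[-1,0,0],[-1,0,0],[-1,0,0],[-1,0,0]], rotation=[[0,0,0],[0,0,0],[0,0,0],[0,0,0],[0,0,0]], grip=[70,70,70,70,70])

```text
time: 34.95
eef_pos: [0.4624, -0.1429, 0.2233]
tcp_rot: [0.733, 0.681, 0.001, -0.0]
contact_force: [0.2, -0.4, 0.6]
opening: 0.821
```

Emit:
send_rows(translation=[[-1,-0.2,0],[-1,-0.2,0],[-1,-0.2,0],[-1,-0.2,0],[-1,0,0]], rotation=[[0,0,0],[0,0,0],[0,0,0],[0,0,0],[0,0,0]], grip=[70,70,70,70,70])

```text
time: 35.58
eef_pos: [0.4274, -0.2904, 0.2231]
tcp_rot: [0.733, 0.681, 0.001, -0.0]
contact_force: [0.2, 0.5, 0.0]
opening: 0.821
```

Emit:
send_rows(translation=[[-0.8,0,0],[0,0,0]], rotation=[[0,0,0],[0,0,0]], grip=[70,70])

```text
time: 35.83
eef_pos: [0.4263, -0.3151, 0.2242]
tcp_rot: [0.733, 0.68, 0.002, 0.001]
contact_force: [-0.3, -0.3, -0.8]
opening: 0.817
```

```bash
cat > go.py <<'E'
import sys
from h import *
s=ctrl.get_state();Rt=R.from_quat(s["tcp_rot"]);t=[float(a) for a in sys.argv[1:4]]
print(s["time"],s["eef_pos"],"units",(Rt.inv().apply(np.array(t)-s["eef_pos"])/.03).round(3))
q=R.from_quat([np.cos(np.deg2rad(42.9)),np.sin(np.deg2rad(42.9)),0,0])
print("rot units",(np.rad2deg((Rt.inv()*q).as_rotvec())/5).round(3))
E
python3 go.py .4263 -.322 .0324; python3 -c "
from h import *
c=cam('wrist');print(proj(c,[.4263,-.322,.092]));cv2.imwrite('pics/w9.png',c['image'])"
```

```text
35.825 [ 0.42634312 -0.31509213  0.22415082] units [-2.400e-01 -2.000e-03  6.391e+00]
rot units [ 0.032 -0.018 -0.022]
[274.4724192  204.62201938]
```

View pics/w9.png

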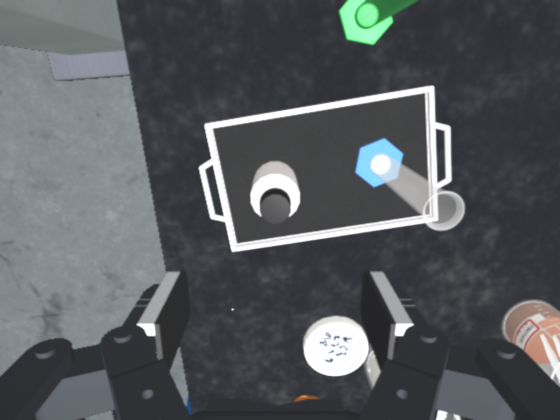

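Bottle and cylinder stand as left (cap (275,207), predicted (274,205)). I'll descend on the bottle.

Emit:
send_rows(translation=[[-0.24,0,0.5],[0,0,1],[0,0,1],[0,0,1],[0,0,1]], rotation=[[0,0,0],[0,0,0],[0,0,0],[0,0,0],[0,0,0]], grip=[70,70,70,70,70], squeeze=40)

```text
time: 36.5
eef_pos: [0.4267, -0.3203, 0.0884]
tcp_rot: [0.732, 0.681, 0.002, 0.001]
contact_force: [-0.2, -0.2, -0.4]
opening: 0.819
```

Emit:
send_rows(translation=[[0,0,1],[0,0,0.6],[0,0,0.25],[0,0,0]], rotation=[[0,0,0],[0,0,0],[0,0,0],[0,0,0]], grip=[70,70,70,70])

```text
time: 37.0
eef_pos: [0.4273, -0.3214, 0.0348]
tcp_rot: [0.732, 0.681, 0.001, 0.002]
contact_force: [-0.4, 0.5, 0.0]
opening: 0.822
```

```bash
python3 go.py .4263 -.322 .0315
```

```text
37.0 [ 0.42731583 -0.32138012  0.03483027] units [-0.023 -0.033  0.111]
rot units [ 0.049 -0.001  0.004]
```

Emit:
send_rows(translation=[[-0.02,-0.03,0.1],[0,0,0],[0,0,0],[0,0,0],[0,0,0]], rotation=[[0.05,0,0],[0,0,0],[0,0,0],[0,0,0],[0,0,0]], grip=[60,52,46,38,30])

```text
time: 37.62
eef_pos: [0.4266, -0.3225, 0.0326]
tcp_rot: [0.733, 0.681, -0.0, 0.001]
contact_force: [-0.8, 1.3, 2.7]
opening: 0.479
```

Emit:
send_rows(translation=[[0,0,0],[0,0,0]], rotation=[[0,0,0],[0,0,0]], grip=[30,30])

```text
time: 37.88
eef_pos: [0.4266, -0.3225, 0.0326]
tcp_rot: [0.733, 0.681, -0.0, 0.001]
contact_force: [-0.8, 0.4, 4.3]
opening: 0.479
```

Emit:
send_rows(translation=[[0,0,-0.3],[0,0,-0.8],[0,0,-1],[0,0,-1],[0,0,-1]], rotation=[[0,0,0],[0,0,0],[0,0,0],[0,0,0],[0,0,0]], grip=[30,30,30,30,30])

```text
time: 38.5
eef_pos: [0.4257, -0.3213, 0.1552]
tcp_rot: [0.732, 0.681, 0.0, -0.001]
contact_force: [0.1, 0.2, -1.1]
opening: 0.477
```

Emit:
send_rows(translation=[[0,0,-1],[0,0,-1],[0,0,-0.8],[0,0,0]], rotation=[[0,0,0],[0,0,0],[0,0,0],[0,0,0]], grip=[30,30,30,30])

```text
time: 39.0
eef_pos: [0.4269, -0.3225, 0.2407]
tcp_rot: [0.732, 0.681, 0.0, 0.002]
contact_force: [-0.5, -0.3, -0.9]
opening: 0.48
```

```bash
python3 go.py .5402 .0195 .0384
```

```text
39.0 [ 0.42685779 -0.32250861  0.24071161] units [11.663  2.916  6.722]
rot units [0.033 0.029 0.002]
```

Emit:
send_rows(translation=[[0.6,0,0],[1,0.3,0],[1,0.3,0],[1,0.3,0],[1,0.3,0]], rotation=[[0,0,0],[0,0,0],[0,0,0],[0,0,0],[0,0,0]], grip=[30,30,30,30,30])

```text
time: 39.62
eef_pos: [0.4714, -0.1843, 0.2365]
tcp_rot: [0.732, 0.681, -0.0, -0.002]
contact_force: [-0.2, 0.1, -0.8]
opening: 0.479
```

Emit:
send_rows(translation=[[1,0.3,0],[1,0.3,0],[1,0.3,0],[1,0.3,0],[1,0.3,0]], rotation=[[0,0,0],[0,0,0],[0,0,0],[0,0,0],[0,0,0]], grip=[30,30,30,30,30])

```text
time: 40.25
eef_pos: [0.5268, -0.0383, 0.2365]
tcp_rot: [0.732, 0.681, -0.001, -0.002]
contact_force: [0.3, -0.4, -0.1]
opening: 0.482
```

Emit:
send_rows(translation=[[1,0.2,0],[0.7,0,0],[0.36,0,0],[0,0,0]], rotation=[[0,0,0],[0,0,0],[0,0,0],[0,0,0]], grip=[30,30,30,30])

```text
time: 40.75
eef_pos: [0.5377, 0.0214, 0.2377]
tcp_rot: [0.732, 0.681, -0.001, -0.001]
contact_force: [0.3, -0.2, -1.0]
opening: 0.48
```

Emit:
send_rows(translation=[[0,0,0.6],[0,0,1],[0,0,1],[0,0,1],[0,0,1]], rotation=[[0,0,0],[0,0,0],[0,0,0],[0,0,0],[0,0,0]], grip=[30,30,30,30,30])

```text
time: 41.38
eef_pos: [0.5377, 0.0197, 0.0985]
tcp_rot: [0.733, 0.68, -0.001, -0.001]
contact_force: [0.1, -0.1, -1.3]
opening: 0.482
```

Emit:
send_rows(translation=[[0,0,1],[0,0,0.5],[0,0,0]], rotation=[[0,0,0],[0,0,0],[0,0,0]], grip=[30,30,30])

```text
time: 41.75
eef_pos: [0.5373, 0.0202, 0.0542]
tcp_rot: [0.733, 0.68, -0.001, -0.001]
contact_force: [-0.3, 0.2, -0.7]
opening: 0.48
```

```bash
python3 go.py .5402 .0195 .0384
```

```text
41.75 [0.5373286  0.02020808 0.05422057] units [-0.017  0.099  0.527]
rot units [-0.04  -0.002 -0.008]
```

Emit:
send_rows(translation=[[-0.02,0.08,0.3],[0,0,0.13],[0,0,0]], rotation=[[-0.03,0,0],[0,0,0],[0,0,0]], grip=[30,30,30])

```text
time: 42.12
eef_pos: [0.5411, 0.0197, 0.0431]
tcp_rot: [0.732, 0.681, 0.001, 0.001]
contact_force: [-0.5, -0.3, -0.1]
opening: 0.476
```

Emit:
send_rows(translation=[[0,0,0.05],[0,0,0]], rotation=[[0,0,0],[0,0,0]], grip=[30,30])

```text
time: 42.38
eef_pos: [0.5411, 0.0198, 0.0417]
tcp_rot: [0.732, 0.681, 0.001, 0.001]
contact_force: [-0.2, -0.3, -1.8]
opening: 0.482
```

Emit:
send_rows(translation=[[0,0,0.07],[0,0,0.02],[0,0,0]], rotation=[[0,0,0],[0,0,0],[0,0,0]], grip=[30,30,30])

```text
time: 42.75
eef_pos: [0.541, 0.0197, 0.0387]
tcp_rot: [0.733, 0.681, 0.001, 0.001]
contact_force: [0.2, 1.2, -0.7]
opening: 0.478
```

Emit:
send_rows(translation=[[0,0,0.03],[0,0,0]], rotation=[[0,0,0],[0,0,0]], grip=[30,30])

```text
time: 43.0
eef_pos: [0.5411, 0.0197, 0.0386]
tcp_rot: [0.732, 0.681, 0.001, 0.001]
contact_force: [-2.0, 0.7, 4.6]
opening: 0.48
```

Emit:
send_rows(translation=[[0,0,0],[0,0,0],[0,0,0],[0,0,0],[0,0,0]], rotation=[[0,0,0],[0,0,0],[0,0,0],[0,0,0],[0,0,0]], grip=[44,48,55,63,66])

```text
time: 43.62
eef_pos: [0.541, 0.0197, 0.0378]
tcp_rot: [0.732, 0.681, 0.001, 0.001]
contact_force: [0.9, -0.5, 0.1]
opening: 0.775
```

Emit:
send_rows(translation=[[0,0,-0.4],[0,0,-1],[0,0,-1],[0,0,-1],[0,0,-1]], rotation=[[0,0,0],[0,0,0],[0,0,0],[0,0,0],[0,0,0]], grip=[66,66,66,66,66])

```text
time: 44.25
eef_pos: [0.5407, 0.0198, 0.1719]
tcp_rot: [0.732, 0.681, 0.001, 0.001]
contact_force: [-0.4, -1.2, -0.1]
opening: 0.773
```

Emit:
send_rows(translation=[[0,0,-1],[0,0,-1],[0,0,-1],[0,0,0]], rotation=[[0,0,0],[0,0,0],[0,0,0],[0,0,0]], grip=[66,66,66,66])

```text
time: 44.75
eef_pos: [0.542, 0.0196, 0.264]
tcp_rot: [0.732, 0.681, 0.003, 0.004]
contact_force: [-0.2, -0.1, -0.2]
opening: 0.778
```

```bash
python3 go.py .527 -.3138 .111
```

```text
44.75 [0.54197415 0.01959212 0.26402822] units [-11.117   0.262   5.11 ]
rot units [0.116 0.007 0.002]
```

Emit:
send_rows(translation=[[-1,0,0],[-1,0,0],[-1,0,0],[-1,0,0],[-1,0,0]], rotation=[[0.06,0,0],[0,0,0],[0,0,0],[0,0,0],[0,0,0]], grip=[60,60,60,60,60])

```text
time: 45.38
eef_pos: [0.5286, -0.1305, 0.2585]
tcp_rot: [0.732, 0.681, -0.001, -0.002]
contact_force: [-0.7, 0.5, 0.1]
opening: 0.703
```

Emit:
send_rows(translation=[[-1,0,0],[-1,0.1,0],[-1,0.1,0],[-1,0,0],[-1,0,0]], rotation=[[0,0,0],[0,0,0],[0,0,0],[0,0,0],[0,0,0]], grip=[60,60,60,60,60])

```text
time: 46.0
eef_pos: [0.5237, -0.2804, 0.2583]
tcp_rot: [0.733, 0.681, -0.001, -0.002]
contact_force: [0.6, 0.1, 0.3]
opening: 0.705
```

Emit:
send_rows(translation=[[-0.8,0,0],[-0.3,0,0],[0,0,0]], rotation=[[0,0,0],[0,0,0],[0,0,0]], grip=[60,60,60])

```text
time: 46.38
eef_pos: [0.5219, -0.3128, 0.2594]
tcp_rot: [0.733, 0.681, -0.001, -0.001]
contact_force: [0.8, -0.2, 1.1]
opening: 0.703
```

```bash
python3 go.py .527 -.3138 .111; python3 - <<'E'
from h import *
c=cam("wrist");m=cv2.inRange(cv2.cvtColor(c["image"],cv2.COLOR_BGR2HSV),(100,90,80),(125,255,255))
k=max(cv2.findContours(m,0,1)[0],key=cv2.contourArea);e=cv2.minEnclosingCircle(k);print("foot",e,px(c,*e[0],.010).round(4))
E
```

```text
46.375 [ 0.52189645 -0.31278419  0.25942591] units [-0.025  0.188  4.947]
rot units [-0.036 -0.009 -0.006]
foot ((280.5, 165.0), 23.307823181152344) [ 0.5275 -0.3136  0.01  ]
```

The foot still measures (0.5275,-0.3136), where I left it. Descending on the tube.

Emit:
send_rows(translation=[[-0.02,0.18,0.5],[0,0,1],[0,0,1],[0,0,1],[0,0,0.9]], rotation=[[-0.03,0,0],[0,0,0],[0,0,0],[0,0,0],[0,0,0]], grip=[60,60,60,60,60], squeeze=30)

```text
time: 47.05
eef_pos: [0.5272, -0.3123, 0.1255]
tcp_rot: [0.732, 0.681, 0.0, -0.001]
contact_force: [-0.4, 0.2, -0.5]
opening: 0.703
```

Emit:
send_rows(translation=[[0,0,0.5],[0,0,0]], rotation=[[0,0,0],[0,0,0]], grip=[60,60])

```text
time: 47.3
eef_pos: [0.5268, -0.3127, 0.1112]
tcp_rot: [0.732, 0.681, -0.0, -0.002]
contact_force: [-0.9, -0.1, 0.1]
opening: 0.702
```

```bash
python3 go.py .527 -.3138 .111
```

```text
47.3 [ 0.52678467 -0.31265927  0.11115439] units [-0.037  0.01   0.005]
rot units [-0.029 -0.022  0.008]
```

Emit:
send_rows(translation=[[-0.03,0,0],[0,0,0],[0,0,0],[0,0,0],[0,0,0]], rotation=[[-0.02,-0.02,0],[0,0,0],[0,0,0],[0,0,0],[0,0,0]], grip=[45,35,28,20,12])

```text
time: 47.92
eef_pos: [0.5276, -0.315, 0.1137]
tcp_rot: [0.733, 0.681, 0.0, 0.002]
contact_force: [0.3, 0.6, 2.5]
opening: 0.237
```

Emit:
send_rows(translation=[[0,0,0],[0,0,0]], rotation=[[0,0,0],[0,0,0]], grip=[12,12])

```text
time: 48.18
eef_pos: [0.5276, -0.315, 0.1136]
tcp_rot: [0.733, 0.681, 0.0, 0.002]
contact_force: [0.1, -0.1, 5.0]
opening: 0.238
```

Emit:
send_rows(translation=[[0,0,-0.3],[0,0,-0.8],[0,0,-1],[0,0,-1],[0,0,-1]], rotation=[[0,0,0],[0,0,0],[0,0,0],[0,0,0],[0,0,0]], grip=[12,12,12,12,12])

```text
time: 48.8
eef_pos: [0.5266, -0.314, 0.2361]
tcp_rot: [0.732, 0.681, -0.0, 0.0]
contact_force: [0.2, -0.3, -0.2]
opening: 0.239
```

Emit:
send_rows(translation=[[0,0,-1],[0,0,-0.8],[0,0,-0.4],[0,0,0]], rotation=[[0,0,0],[0,0,0],[0,0,0],[0,0,0]], grip=[12,12,12,12])

```text
time: 49.3
eef_pos: [0.5271, -0.3144, 0.3023]
tcp_rot: [0.733, 0.681, 0.0, 0.002]
contact_force: [0.3, 0.2, -1.4]
opening: 0.238
```

```bash
python3 go.py .536 -.0657 .1184
```

```text
49.3 [ 0.52706911 -0.31435883  0.3022503 ] units [ 8.302 -0.324  6.109]
rot units [0.028 0.026 0.001]
```

Emit:
send_rows(translation=[[0.5,0,0],[0.9,0,0],[1,-0.1,0],[1,-0.1,0],[1,-0.1,0]], rotation=[[0,0,0],[0,0,0],[0,0,0],[0,0,0],[0,0,0]], grip=[12,12,12,12,12])

```text
time: 49.92
eef_pos: [0.5269, -0.1798, 0.2998]
tcp_rot: [0.732, 0.681, -0.0, -0.0]
contact_force: [0.6, -1.4, -0.2]
opening: 0.239
```

Emit:
send_rows(translation=[[1,0,0],[1,0,0],[0.9,0,0],[0.7,0,0],[0.3,0,0]], rotation=[[0,0,0],[0,0,0],[0,0,0],[0,0,0],[0,0,0]], grip=[12,12,12,12,12])

```text
time: 50.55
eef_pos: [0.5355, -0.0635, 0.3]
tcp_rot: [0.732, 0.681, -0.001, 0.0]
contact_force: [-0.1, -0.5, -1.0]
opening: 0.236
```

Emit:
send_rows(translation=[[0,0,0],[0,0,0.6],[0,0,1],[0,0,1],[0,0,1]], rotation=[[0,0,0],[0,0,0],[0,0,0],[0,0,0],[0,0,0]], grip=[12,12,12,12,12])

```text
time: 51.18
eef_pos: [0.5356, -0.0662, 0.1909]
tcp_rot: [0.733, 0.68, -0.001, 0.001]
contact_force: [0.5, -0.1, -0.1]
opening: 0.234
```

Emit:
send_rows(translation=[[0,0,1],[0,0,0.6],[0,0,0]], rotation=[[0,0,0],[0,0,0],[0,0,0]], grip=[12,12,12])

```text
time: 51.55
eef_pos: [0.5351, -0.0657, 0.1432]
tcp_rot: [0.733, 0.68, -0.001, -0.001]
contact_force: [0.1, -0.6, -0.0]
opening: 0.24
```

```bash
python3 go.py .536 -.066 .1195
```

```text
51.55 [ 0.53509298 -0.06565788  0.14316926] units [-0.009  0.033  0.789]
rot units [-0.028  0.009 -0.008]
```

Emit:
send_rows(translation=[[0,0.02,0.5],[0,0,0.2],[0,0,0]], rotation=[[-0.02,0,0],[0,0,0],[0,0,0]], grip=[12,12,12])

```text
time: 51.92
eef_pos: [0.5369, -0.0656, 0.1241]
tcp_rot: [0.732, 0.681, 0.0, 0.002]
contact_force: [0.3, 0.1, -0.1]
opening: 0.239
```

Emit:
send_rows(translation=[[0,0,0.04],[0,0,0]], rotation=[[0,0,0],[0,0,0]], grip=[12,12])

```text
time: 52.18
eef_pos: [0.5374, -0.0657, 0.1236]
tcp_rot: [0.732, 0.681, 0.001, 0.002]
contact_force: [-0.2, -0.1, -0.6]
opening: 0.234
```

Emit:
send_rows(translation=[[0,0,0.09],[0,0,0.02],[0,0,0]], rotation=[[0,0,0],[0,0,0],[0,0,0]], grip=[12,12,12])

```text
time: 52.55
eef_pos: [0.537, -0.0657, 0.1198]
tcp_rot: [0.733, 0.681, 0.0, 0.002]
contact_force: [0.6, -0.5, 0.1]
opening: 0.237
```

Emit:
send_rows(translation=[[0,0,0.03],[0,0,0]], rotation=[[0,0,0],[0,0,0]], grip=[12,12])

```text
time: 52.8
eef_pos: [0.5373, -0.0657, 0.1196]
tcp_rot: [0.732, 0.681, 0.001, 0.002]
contact_force: [-0.9, 1.0, 2.7]
opening: 0.238
```

Contact at the expected height. Release, rise, then check.

Emit:
send_rows(translation=[[0,0,0],[0,0,0],[0,0,0],[0,0,0],[0,0,0]], rotation=[[0,0,0],[0,0,0],[0,0,0],[0,0,0],[0,0,0]], grip=[24,28,40,50,60])

```text
time: 53.42
eef_pos: [0.5371, -0.0657, 0.119]
tcp_rot: [0.733, 0.681, 0.001, 0.002]
contact_force: [-0.7, -0.4, -0.8]
opening: 0.702
```

Emit:
send_rows(translation=[[0,0,-0.5],[0,0,-1],[0,0,-1],[0,0,-1],[0,0,-1]], rotation=[[0,0,0],[0,0,0],[0,0,0],[0,0,0],[0,0,0]], grip=[60,60,60,60,60])

```text
time: 54.05
eef_pos: [0.5368, -0.0655, 0.2564]
tcp_rot: [0.732, 0.681, 0.001, 0.003]
contact_force: [-0.4, -0.3, 0.5]
opening: 0.701
```

Emit:
send_rows(translation=[[0,0,-1],[0,0,-1],[0,0,-0.6],[0,0,0],[0,0,0]], rotation=[[0,0,0],[0,0,0],[0,0,0],[0,0,0],[0,0,0]], grip=[60,60,60,60,60])

```text
time: 54.68
eef_pos: [0.5359, -0.0651, 0.3306]
tcp_rot: [0.733, 0.681, 0.0, 0.001]
contact_force: [-0.1, 0.6, -0.6]
opening: 0.704
```

```bash
python3 - <<'E'
from h import *
import pickle
a=pickle.load(open("scene.pkl","rb"))["image"];b=cam("scene")["image"]
w=cam("wrist")
for n,p in [("cylfoot",[.536,-.0661,.016]),("cyltop",[.5358,-.0666,.161]),("cap",[.5395,.0185,.098]),("seat0",[.5409,.0176,.01])]: print(n,proj(w,p).round(1))
m=cv2.inRange(cv2.cvtColor(w["image"],cv2.COLOR_BGR2HSV),(100,90,80),(125,255,255))
k=max(cv2.findContours(m,0,1)[0],key=cv2.contourArea);e=cv2.minEnclosingCircle(k);print("foot",e[0],px(w,*e[0],.015).round(4))
f=lambda i:cv2.resize(i[145:350,190:340],(400,300) if 0 else (260,355))
cv2.imwrite("pics/fin.png",np.hstack([f(a),f(b),cv2.resize(w["image"][:,140:420],(260,355))]))
E
```

```text
cylfoot [274.5 154.2]
cyltop [274.4 184.9]
cap [271.6  79.9]
seat0 [273.4  81.4]
foot (276.26483154296875, 151.88136291503906) [ 0.5383 -0.0636  0.015 ]
```

View pics/fin.png

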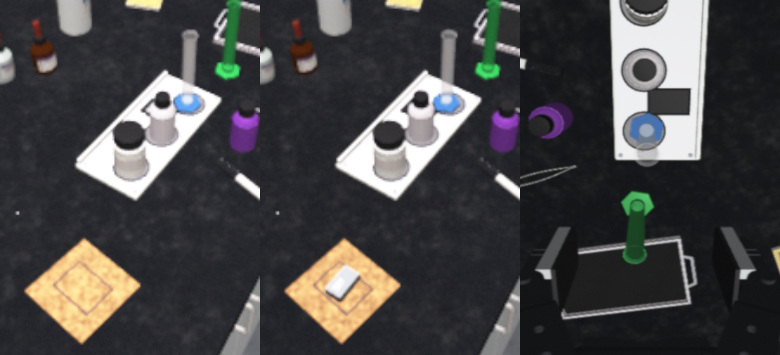

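The before and after views match: jar, bottle and cylinder are upright on their seats and the piece lies mid-pad. The foot measures about 2 mm from its start, and the arm is clear of everything.

```bash
python3 -c "
from plant import ticket
print(ticket.sign_off())"
```

```text
the job is handed in; nothing more can be done
None
```

I moved the cylinder and the bottle to the tray and laid the test piece flat in the middle of the cork pad. I then stood the bottle and the cylinder back on their own seats. The jar was never touched. The job was handed in at about 55 s of the 134 s, and no verdict came back.

**Last checks:**
- **Upright things:** the before and after pictures match, with jar, bottle and cylinder upright on their seats. The cylinder's foot measured about 2–3 mm from where it started (tolerance 15 mm). I judged the bottle's seat from the picture and from the same gripper position used to take it, and did not measure it separately.
- **Test piece:** it lies in the middle of the pad. I read its offset as a few millimetres at most, much of that from the viewing angle.
- **Robot:** the gripper is open and well clear, at a height of 0.33 m.

**What disagreed:**
- **Test piece direction:** the test piece lay with its length along the stand's y, not along x as the text says. I gripped it across its 26 mm side as seen.
- **Arm drift:** the arm drifted by 2–4 mm and up to about half a degree. I corrected for this before most of the grasps and placings.

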